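# Unbolt the cutter chest

## Task

Unbolt the lid of the plywood cutter chest without grasping anything: press the bolt's spring catch down with one fingertip and keep it down while the other fingertip pushes the bolt's thumb-piece all the way back, away from the lid, until it stops. Then take both fingertips off so that the catch springs up again and keeps the bolt back. Leave the lid shut and the things standing about where they are.

Things in the scene. Friction and masses are not known exactly. Their poses are not given: they have to be found in the camera images.
- chest: Fixed plywood chest, 200 mm (its x) by 400 mm (its y), 120 mm high; origin at the centre of its underside, z up. A seam along x at chest y = 20 mm parts its top into a hinged lid (smaller y) and a fixed deck (larger y). The steel bolt lies on the deck along chest y at chest x = 30 mm; it is drawn back along chest +y. The spring catch is beside it, on the -x side.
- bolt_base (a point): Fixed point on the deck (chest 30, 78, 120 mm), under the thumb-piece when the bolt is shot. Bolt: 12 mm round bar along chest y, top 17 mm above the deck, ending 82 mm to -y of here in a loop on the lid (top 22 mm high, 62 to 80 mm to -y). Guide staples 20 mm high, 10 mm long, centred 40 mm to -y and 50 mm to +y of here. Drawn back, its tail reaches 90 mm to +y.
- thumb_piece (a point): Centre of the top edge of the thumb-piece, the upright flat steel tab on the bar: 26 mm wide along chest x, 6 mm thick along chest y, top 52 mm above the deck, standing 35 mm clear above the bar. It moves with the bolt; bolt shot, it is at chest (30, 78, 172) mm. From its foot a lug (8 mm long in y, top 18 mm above the deck) reaches 25 mm towards the catch.
- catch_top (a point): Centre of the flat top of the spring catch's cap, a steel press plate 34 mm along chest x by 54 mm along chest y, which a fingertip can slide along. Up, it is at chest (-26, 76, 155) mm: 35 mm above the deck (28 mm when right down) and 56 mm from the bolt's axis. A tongue on it (chest y 83 to 101 mm, top 17 mm above the deck) stands in the lug's way while the catch is up.
- catch (a joint): Travel of the spring catch, m: 0 = up, 0.007 = right down on its stop. Moves straight down; its spring takes 3 N to start, 6.5 N at the stop, and returns it. It must be at least 0.0055 down for the bolt to pass. While the lug is over the tongue it cannot come up; it springs up only with the bolt shot or fully back.
- bolt (a joint): Travel of the bolt, m: 0 = shot (lid bolted), 0.028 = fully back against its stop. Slides along chest +y with 1 to 3 N of friction and stays where it is left; blocked after about 1.4 mm while the catch is up.
- lid (a joint): Opening of the chest's lid, rad: 0 = shut, as it must stay. Hinged along the chest's -y edge, 219 mm wide, falls shut.
- phone_case: Black phone case lying on the lid, 78 x 158 x 11 mm; origin under its centre. To be left alone.
- mug: Pink mug with a brass-coloured handle, standing on the table near the chest, 82 mm across and 95 mm high; origin under its centre. To be left alone.
- paint_jar: Small lidded jar on the table near the chest, 52 mm across and 70 mm high; origin under its centre. To be left alone.
- pen_tray: Tray of felt pens lying on the table beyond the chest, 150 x 80 x 19 mm, long side along the chest; origin under its centre. To be left alone.

How it is judged:
On the way, in this order (a step that is already met when the one before it is completed fails the run):
1. the catch is pressed down with the bolt still shot (value of joint catch above 0.005 m and value of joint bolt below 0.004 m and contact force between the fingers and catch above 1 N), for 0.1 s.
2. the bolt is fully back and the catch is still held down by a finger (value of joint catch above 0.0045 m and value of joint bolt above 0.0268 m and contact force between the fingers and catch above 1 N), for 0.1 s.
At the end, for the whole second after the job is handed in: The bolt is fully back (within 1.8 mm of its stop), the catch has sprung up (within 1.2 mm) and keeps it there, the lid is shut and the four loose things are within 20 mm of where they stood (value of joint bolt above 0.0262 m and value of joint catch below 0.0012 m and value of joint lid below 0.02 rad and distance of each of phone_case, mug, paint_jar, pen_tray from where it was at the start of the episode below 0.02 m); the robot touches nothing.
It fails at once if the finger came off the catch while the bolt was part way (value of joint bolt between 0.006 and 0.024 m and value of joint catch below 0.0056 m and contact force between the fingers and catch below 0.1 N).
It fails at once if the lid was lifted (value of joint lid above 0.06 rad).
It fails at once if a thing standing about was moved, lifted or tipped (distance of any of phone_case, mug, paint_jar, pen_tray from where it was at the start of the episode above 0.03 m or angle between any of mug, paint_jar's own z axis and vertical above 0.5 rad).
It also fails if it takes over 38 s, if anything falls off the work surface, if the arm or the gripper's body presses on something with over 40 N, if the wrist force passes 120 N, or if a joint passes its speed limit or range.

## Robot

A 6-joint arm with a two-finger parallel gripper is mounted at the origin on the work surface. World frame = base frame: x ahead of the robot, y to its left, z up, the work surface at z = 0. Lengths are in m, angles in rad, forces in N, time in s.
With the tool pointing down it reaches from about 0.35 to 0.975 m from the base axis. Payload 4.9 kg.
Tool frame: the origin (TCP) lies at the very end of the fingers, on their centre line; the grasp point (between the pads) lies 19 mm behind it; z points along the fingers, y is the line along which they close (so a half turn about z gives the same grasp; the last joint's range is limited). The gripper opens to 85 mm and grips with 20 to 120 N. Pads are 22 mm wide; open, the fingers measure 114 mm over their backs; the gripper's body (76 mm by 85 mm) begins 54 mm behind the grasp point. The pads swing forward as they close: fully open they stand 13 mm farther back than shut.
Start: joints at [1.026, 0.053, 1.613, -0, 1.476, -0.119], TCP at [0.258, 0.569, 0.206] pointing down, gripper open.
Joint ranges: [-3.01, 3.01], [-1.01, 2.22], [0.06, 2.58], [-1.02, 4.17], [0.09, 2.62], [-3.14, 3.14]. Speed limits (rad/s): [2.57, 2.57, 3.14, 3.14, 3.14, 3.14].

## Interface

Orientations are given as a rotation vector (axis times angle).
In Python, from station import * gives the robot as it stands.
- The arm moves only by the shell command python3 -m crank 'ROWS' [OPENING] [FORCE]. ROWS is JSON, a list of rows, each an object with "offset": the shift along the tool's x, y, z in m, a list of three; "twist": the turn, a rotation vector about the tool's x, y, z in degrees, a list of three. In form: [{"offset": [x, y, z], "twist": [rx, ry, rz]}, ...]. A call has 1 to 20 rows; each row is the pose to reach, as a shift and turn from the pose commanded when the call began, along the tool's axes at that moment; what a row does not reach only later rows make up. A row lasts 1/8 s, in which the tool goes at most 62.5 mm and 10.7 degrees, less where a joint would pass 70% of its speed; a pose out of reach is approached as far as the arm can. A call with a gripper value outside its range is refused whole. OPENING is the opening, from 0 (shut) to 1 (fully open), set as the call begins (- or left out, the last holds). The fingers move at their own pace and stop on an object; FORCE is the grip in N (left out, the last holds). Time passes only in rows, so rows that repeat a pose let the fingers close. It gives the time, the measured TCP pose, the force, the opening and the grip force at its end, in the units of the state.
- get_obs(): the state, without advancing time (a new reading comes with each control period).
- get_image(name): name is "scene" or "top" or "wrist"; returns the picture (400x640x3 uint8, red, green, blue); there is no depth.
- get_calibration(name): a dict with "intrinsics" (3x3 intrinsics, pixels), "world_from_camera" (4x4, takes a point from camera to world coordinates); the wrist camera has in their place "tool_from_camera" (4x4, takes a point from camera to tool coordinates, whose origin is the TCP and whose axes are the flange's). Camera axes: x right, y up, looking along -z (the intrinsics and any distortion apply to the point x, -y, -z); pixel columns grow to the right and rows downward; lengths in m; the calibration is good to about 2 mm. A picture is of the moment at which its call begins: read the wrist's pose just before it. get_calibration takes no time and is no camera call.
- finish_job(): hands the job in; it is judged then, once.
Trained networks look in the newest picture that a camera, given by its name, has taken for a name from the list of things; names that differ only in an ending like _2 or _b are one class to them, and where a whole thing is asked for, a point or a joint stands for the part that bears it (a point fixed in the world has none). Each returns a list of dicts, best first, with "confidence" (0 to 1); they miss things now and then, are a little off and sometimes report something else, mostly with a low value. They report only what shows in the picture. A call takes as long as a camera call.
- cut_out(query, camera): "region" (400x640 bool, what is visible of it) and "rect" ([centre column, centre row, width, height] in pixels, round what is visible of it).
The state is a dict: "t": time; "q": joint angles; "dq": joint speeds; "effort": joint torques, N m; "tool_pos": TCP position; "tool_rot": TCP orientation; "contact_force": force on the tool from outside, world axes, zero at the start; "wrist_torque": the same for the moment, N m; "opening": finger opening in m; "grip_force": force on a finger pad.
Only numpy, scipy, OpenCV 4.12 (cv2) and the standard library are available. Lean on these libraries where they do the work, as an engineer would, in place of code of your own. Each camera call takes 0.05 s, during which the arm holds its last target. There are 200 camera calls.

## Working session

There is one attempt and no reset: what is moved stays moved. The work goes in short steps, Python scripts to look and compute and a shell command to move; the robot and the scene stay as the last step left them, time stands still between calls to the robot, and variables do not carry over. Pictures are saved under pics/ and viewed, at most 10 in all, crops included, and the job is handed in when it is done.

```bash
mkdir -p pics
cat > h.py <<'E'
from station import *
import numpy as np, cv2
from scipy.spatial.transform import Rotation as R
def cam(name,o=None):
    c=get_calibration(name);K=np.array(c["intrinsics"])
    if "world_from_camera" in c: return K,np.array(c["world_from_camera"]),c
    o=o or get_obs();T=np.eye(4);T[:3,:3]=R.from_rotvec(o["tool_rot"]).as_matrix();T[:3,3]=o["tool_pos"]
    return K,T@np.array(c["tool_from_camera"]),c
def ray(name,uv,z,o=None):
    K,T,c=cam(name,o);d=np.linalg.inv(K)@[uv[0],uv[1],1.];d=T[:3,:3]@[d[0],-d[1],-d[2]]
    return T[:3,3]+d*(z-T[2,3])/d[2]
def proj(name,P,o=None):
    K,T,c=cam(name,o);p=(np.asarray(P)-T[:3,3])@T[:3,:3];q=K@[p[0],-p[1],-p[2]];return q[:2]/q[2]
def save(img,f): cv2.imwrite("pics/"+f,img[:,:,::-1])
E
python3 - <<'E'
from h import *
o=get_obs();print({k:np.round(v,3) for k,v in o.items()})
for n in("top","scene","wrist"):
    im=get_image(n);save(im,n+"0.png");print(n,{k:np.round(v,3).tolist() for k,v in get_calibration(n).items()})
    for q in("chest","thumb_piece","catch_top","phone_case","mug","paint_jar","pen_tray"):
        print(q,[(round(d["confidence"],2),np.round(d["rect"],1).tolist()) for d in cut_out(q,n)[:2]])
E
```

```text
{'t': np.float64(0.0), 'q': array([ 1.026,  0.053,  1.614, -0.   ,  1.476, -0.119]), 'dq': array([ 0.002, -0.002,  0.   ,  0.   , -0.001, -0.001]), 'effort': array([ 1.0000e-03, -3.9367e+01, -3.7018e+01, -0.0000e+00,  7.0000e-03,
       -0.0000e+00]), 'tool_pos': array([0.258, 0.569, 0.204]), 'tool_rot': array([-6.64e-01, -3.07e+00,  3.00e-03]), 'contact_force': array([-0.635,  0.509,  0.079]), 'wrist_torque': array([ 0.026, -0.011,  0.042]), 'grip_force': np.float64(0.0), 'opening': np.float64(0.085)}
top {'intrinsics': [[498.843, 0.0, 322.534], [0.0, 498.843, 195.652], [0.0, 0.0, 1.0]], 'world_from_camera': [[0.042, 0.974, -0.22, 0.315], [-0.999, 0.04, -0.014, 0.017], [-0.005, 0.221, 0.975, 1.468], [0.0, 0.0, 0.0, 1.0]]}
chest [(0.77, [425.0, 234.2, 159.7, 101.6]), (0.56, [464.8, 229.3, 59.6, 30.8])]
thumb_piece [(0.54, [401.2, 218.8, 46.4, 15.3])]
catch_top [(0.82, [398.4, 233.2, 21.7, 22.7]), (0.68, [457.9, 240.2, 89.5, 89.3])]
phone_case [(0.59, [467.4, 228.2, 55.7, 31.7]), (0.2, [398.5, 233.3, 23.3, 21.5])]
mug [(0.69, [396.0, 171.5, 30.6, 36.0]), (0.55, [405.4, 216.4, 44.4, 10
[... 329 characters left out ...]
5, 0.603], [0.0, 0.0, 0.0, 1.0]]}
chest [(0.76, [195.8, 255.4, 211.8, 140.1]), (0.46, [142.6, 243.7, 91.2, 48.8])]
thumb_piece [(0.68, [233.4, 214.9, 53.7, 22.9])]
catch_top [(0.73, [227.6, 204.2, 26.0, 20.1])]
phone_case [(0.86, [142.6, 243.1, 87.6, 46.9])]
mug [(0.66, [268.1, 284.6, 54.3, 61.9])]
paint_jar [(0.96, [320.6, 219.4, 20.0, 30.9])]
pen_tray [(0.55, [163.7, 331.2, 83.4, 57.7])]
wrist {'intrinsics': [[298.708, 0.0, 323.842], [0.0, 298.708, 204.227], [0.0, 0.0, 1.0]], 'tool_from_camera': [[-0.001, 0.955, 0.298, 0.077], [1.0, 0.001, -0.0, 0.001], [-0.001, 0.298, -0.955, -0.167], [0.0, 0.0, 0.0, 1.0]]}
chest []
thumb_piece []
catch_top []
phone_case []
mug []
paint_jar []
pen_tray []
```

View pics/top0.png

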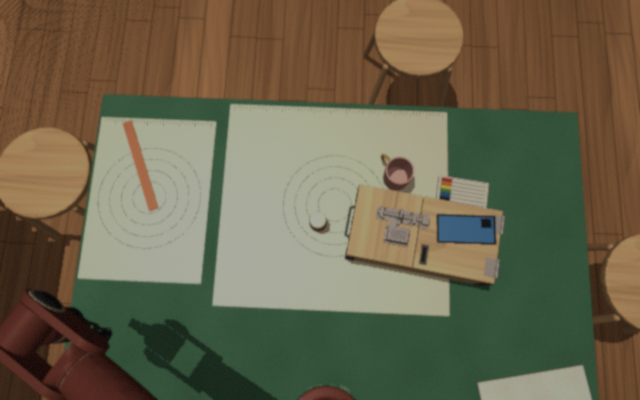

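View pics/scene0.png

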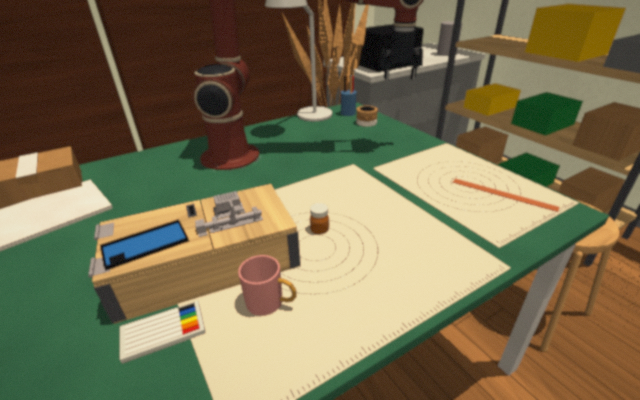

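The top view shows the chest at about (346–503, 185–283), with the deck on the left, the catch plate near (398,233) and the bolt near (403,217). The scene view agrees. Chest +x is image-up and chest +y is image-left. Next I'll fit the chest pose.

```bash
cat >> h.py <<'E'
def W(p,c): # chest->world
    x,y,a=p;c=np.asarray(c,float)/1000;return np.array([x+np.cos(a)*c[0]-np.sin(a)*c[1],y+np.sin(a)*c[0]+np.cos(a)*c[1],c[2]])
E
python3 - <<'E'
from h import *
from scipy.optimize import minimize
M={}
for n in("top","scene"):
    get_image(n);M[n]=(cut_out("chest",n)[0]["region"],)
    for q in("catch_top","thumb_piece"):
        for d in cut_out(q,n)[:1]:
            m=d["region"];v,u=np.nonzero(m);print(n,q,round(d["confidence"],2),u.mean(),v.mean(),ray(n,(u.mean(),v.mean()),.155).round(3))
def cost(p,names):
    s=0
    for n in names:
        P=[proj(n,W(p,(x,y,z))) for x in(-100,100) for y in(-200,200) for z in(0,120)]
        h=cv2.convexHull((np.array(P)*16).astype(np.int32))
        im=np.zeros((400,640),np.uint8);cv2.fillPoly(im,[h],1,shift=4);m=M[n][0]
        s+=1-(m&(im>0)).sum()/(m|(im>0)).sum()
    return s
c=ray("top",(425,234),.1)
for names in(("top",),("top","scene")):
    b=min((minimize(cost,(c[0],c[1],a),args=(names,),method="Nelder-Mead",options=dict(initial_simplex=[(c[0],c[1],a),(c[0]+.02,c[1],a),(c[0],c[1]+.02,a),(c[0],c[1],a+.1)])) for a in(-.3,-.15,0)),key=lambda r:r.fun)
    p=b.x;print(names,p.round(4),b.fun)
    for q,cc in(("catch",(-26,76,155)),("thumb",(30,78,172)),("base",(30,78,120))): print(q,W(p,cc).round(4),proj("top",W(p,cc)).round(1),proj("scene",W(p,cc)).round(1))
    goal=W(p,(2,60,220));Rz=R.from_euler("z",p[2]).as_matrix()
    for s in(1,-1):
        Rg=Rz@np.array([[0,s,0],[s,0,0],[0,0,-1.]])
        o=get_obs();R0=R.from_rotvec(o["tool_rot"]).as_matrix()
        print(s,"goal",goal.round(3),"offset",(R0.T@(goal-o["tool_pos"])).round(3),"twist",np.degrees(R.from_matrix(R0.T@Rg).as_rotvec()).round(1))
E
```

```text
top catch_top 0.75 396.6568914956012 233.266862170088 [ 0.517 -0.165  0.155]
scene thumb_piece 0.82 232.1844380403458 216.55619596541786 [ 0.594 -0.184  0.155]
('top',) [ 0.529  -0.2487 -0.1514] 0.17486246297079988
catch [ 0.5147 -0.1696  0.155 ] [398.5 234.3] [225.8 197.7]
thumb [ 0.5704 -0.1761  0.172 ] [402.  212.5] [230.4 203.6]
base [ 0.5704 -0.1761  0.12  ] [399.2 216.1] [234.2 223. ]
1 goal [ 0.54 -0.19  0.22] offset [-0.57  -0.575 -0.014] twist [-0.   0.  74.3]
-1 goal [ 0.54 -0.19  0.22] offset [-0.57  -0.575 -0.014] twist [  -0.    -0.  -105.7]Traceback (most recent call last):
  File "<stdin>", line 19, in <module>
  File "<stdin>", line 19, in <genexpr>
    res = _minimize_neldermead(fun, x0, args, callback, bounds=bounds,
                               **options)
    fxcc = func(xcc)
    fx = function(np.copy(x), *(wrapper_args + args))
  File "<stdin>", line 12, in cost
  File "h.py", line 13, in proj
    K,T,c=cam(name,o);p=(np.asarray(P)-T[:3,3])@T[:3,:3];q=K@[p[0],-p[1],-p[2]];return q[:2]/q[2]
          ~~~^^^^^^^^
  File "h.py", line 5, in cam
    c=get_calibration(name);K=np.array(c["intrinsics"])
ValueError: time passes only in moves, steps and waits
```

```bash
python3 -m crank '[{"offset":[-0.05,-0.05,-0.045],"twist":[0,0,6]},{"offset":[-0.09,-0.09,-0.045],"twist":[0,0,12]},{"offset":[-0.13,-0.13,-0.045],"twist":[0,0,18]},{"offset":[-0.17,-0.17,-0.045],"twist":[0,0,24]},{"offset":[-0.21,-0.21,-0.045],"twist":[0,0,30]},{"offset":[-0.25,-0.25,-0.045],"twist":[0,0,36]},{"offset":[-0.29,-0.29,-0.045],"twist":[0,0,42]},{"offset":[-0.33,-0.33,-0.045],"twist":[0,0,48]},{"offset":[-0.37,-0.37,-0.045],"twist":[0,0,54]},{"offset":[-0.41,-0.41,-0.045],"twist":[0,0,60]},{"offset":[-0.45,-0.45,-0.045],"twist":[0,0,66]},{"offset":[-0.49,-0.49,-0.045],"twist":[0,0,72]},{"offset":[-0.53,-0.53,-0.045],"twist":[0,0,74.3]},{"offset":[-0.57,-0.575,-0.045],"twist":[0,0,74.3]},{"offset":[-0.57,-0.575,-0.045],"twist":[0,0,74.3]},{"offset":[-0.57,-0.575,-0.045],"twist":[0,0,74.3]}]' 0.49
cat >> h.py <<'E'
_cal={}
_g=get_calibration
def get_calibration(n):
    if n not in _cal:_cal[n]=_g(n)
    return _cal[n]
E
python3 - <<'E'
from h import *
o=get_obs();im=get_image("wrist");save(im,"w1.png");print(o["t"],o["opening"],np.round(o["tool_pos"],4),np.round(o["q"],2))
p=(.529,-.2487,-.1514)
for q,z in(("catch_top",.155),("thumb_piece",.172),("chest",.12)):
    for d in cut_out(q,"wrist")[:1]:
        v,u=np.nonzero(d["region"]);print(q,round(d["confidence"],2),np.round(d["rect"]),u.mean(),v.mean(),ray("wrist",(u.mean(),v.mean()),z,o).round(4))
for n,c in(("catch",(-26,76,155)),("thumb",(30,78,172)),("deckcornerL",(-100,200,120)),("deckcornerR",(100,200,120)),("seam",(-100,20,120)),("seamR",(100,20,120))):print(n,proj("wrist",W(p,c),o).round(1))
E
```

```text
t: 3.6
tool_pos: [0.5396, -0.1898, 0.2504]
tool_rot: [-2.383, -2.046, -0.0]
contact_force: [-0.1, -0.6, -0.4]
opening: 0.0419
grip_force: 0.0
3.6 0.04186549041624063 [ 0.5396 -0.1898  0.2504] [-0.47 -0.1   1.68  0.    1.55 -0.32]
catch_top 0.77 [302. 177.  61.  63.] 297.41852117731514 175.37150035893754 [ 0.5191 -0.1638  0.155 ]
thumb_piece 0.88 [348. 171.  44. 131.] 351.4915806626833 172.8457360130364 [ 0.5662 -0.1652  0.172 ]
chest 0.67 [322. 193. 226. 325.] 319.95627271047607 154.6259366467533 [ 0.5407 -0.1533  0.12  ]
catch [293.8 182.5]
thumb [358.1 184.6]
deckcornerL [210.1  37.5]
deckcornerR [435.1  36.9]
seam [229.5 226.2]
seamR [416.7 226. ]
```

View pics/w1.png

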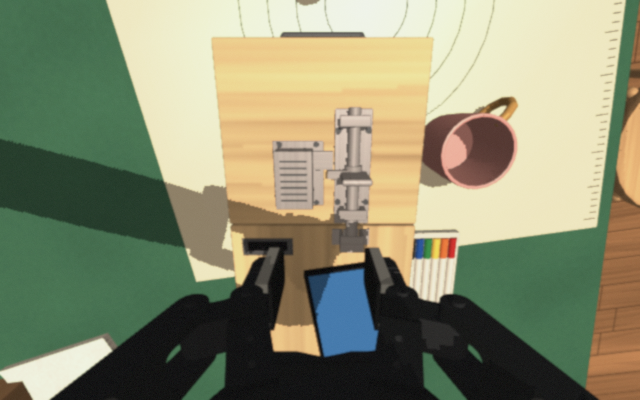

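The wrist view shows the catch plate at about (294,178), the tab's top at about (355,180), and the fingertips on either side at (270,252) and (375,252). This matches the fitted pose within a few mm. I'll go lower and look again.

```bash
python3 -m crank '[{"offset":[0,0,0.02],"twist":[0,0,0]},{"offset":[-0.001,0,0.04],"twist":[0,0,0]},{"offset":[-0.001,0,0.06],"twist":[0,0,0]},{"offset":[-0.001,0,0.075],"twist":[0,0,0]},{"offset":[-0.001,0,0.08],"twist":[0,0,0]},{"offset":[-0.001,0,0.08],"twist":[0,0,0]},{"offset":[-0.001,0,0.08],"twist":[0,0,0]}]'
python3 - <<'E'
from h import *
o=get_obs();im=get_image("wrist");print(o["t"])
cr=im[60:280,180:480];save(cv2.resize(cr,None,fx=2.66,fy=2.66,interpolation=cv2.INTER_CUBIC),"w2.png")
p=(.529,-.2487,-.1514)
for n,c in(("catchcorners",(-43,49,155)),("",(-9,103,155)),("tabtop-y",(17,75,172)),("",(43,75,172)),("deckL",(-100,200,120)),("seamL",(-100,20,120))):print(n,((proj("wrist",W(p,c),o)-[180,60])*2.66).round(0))
print("tcp",((proj("wrist",o["tool_pos"],o)-[180,60])*2.66).round(0))
E
```

```text
t: 4.68
tool_pos: [0.5402, -0.1912, 0.1717]
tool_rot: [2.382, 2.045, 0.001]
contact_force: [-0.7, 0.1, -0.8]
opening: 0.0419
grip_force: 0.0
4.675
catchcorners [205. 495.]
 [335. 284.]
tabtop-y [450. 422.]
 [566. 422.]
deckL [ -45. -144.]
seamL [ 50. 533.]
tcp [384. 489.]
```

View pics/w2.png

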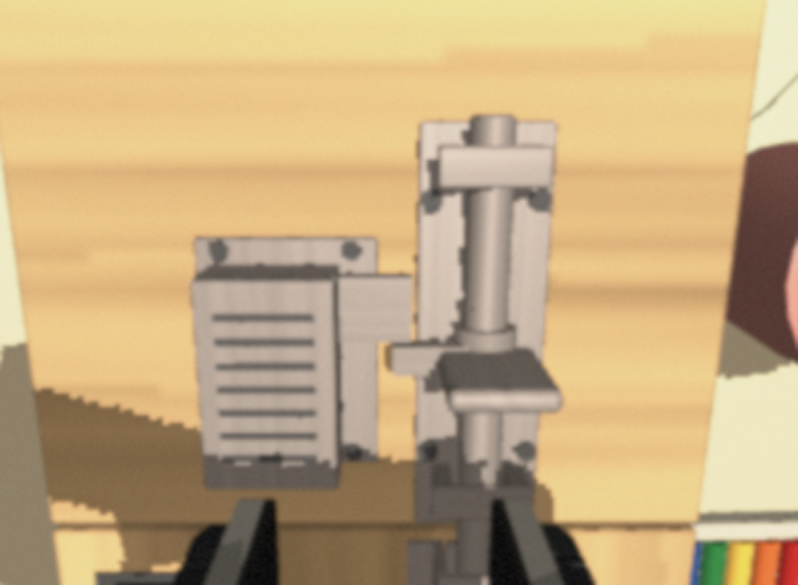

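The tab's front edge is at row 408 and the catch's near edge at row 488 (crop pixels). The fingertips at row 500 line up laterally with the catch and the tab. The tip's position along the bolt is still uncertain, so I'll go down 14 mm, still above the cap, and compare again.

```bash
python3 -m crank '[{"offset":[0,0,0.008],"twist":[0,0,0]},{"offset":[0,0,0.014],"twist":[0,0,0]},{"offset":[0,0,0.014],"twist":[0,0,0]},{"offset":[0,0,0.014],"twist":[0,0,0]}]'
python3 - <<'E'
from h import *
o=get_obs();im=get_image("wrist");print(o["t"])
cr=im[160:300,210:440];save(cv2.resize(cr,None,fx=3.4,fy=3.4,interpolation=cv2.INTER_CUBIC),"w3.png")
E
```

```text
t: 5.22
tool_pos: [0.5396, -0.1909, 0.1565]
tool_rot: [-2.383, -2.047, 0.0]
contact_force: [0.1, -0.2, -0.7]
opening: 0.0421
grip_force: 0.0
5.225
```

View pics/w3.png

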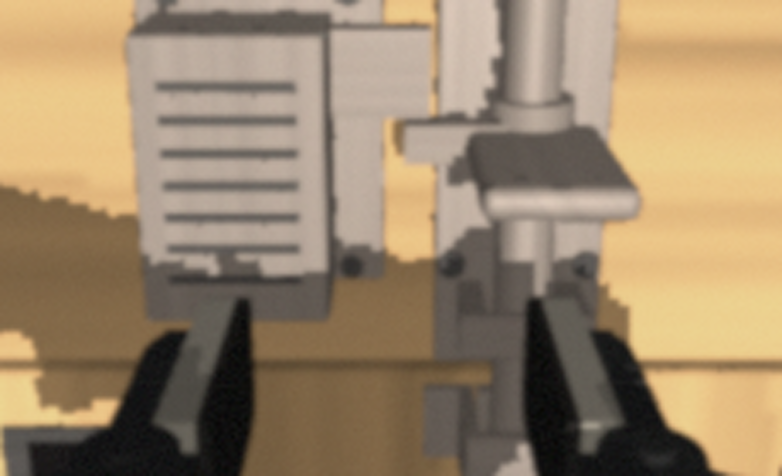

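The left tip, front edge at row 298, overlaps the cap (near edge 318) by only about 4 mm. The right tip is about 13 mm short of the tab (row 215). I'll shift forward 7 mm, then press down gradually while reading the force.

```bash
python3 -m crank '[{"offset":[0.004,0,0],"twist":[0,0,0]},{"offset":[0.007,0,0],"twist":[0,0,0]},{"offset":[0.007,0,0],"twist":[0,0,0]},{"offset":[0.007,0,0.003],"twist":[0,0,0]},{"offset":[0.007,0,0.006],"twist":[0,0,0]},{"offset":[0.007,0,0.006],"twist":[0,0,0]}]'
```

```text
t: 6.02
tool_pos: [0.5403, -0.1839, 0.15]
tool_rot: [-2.383, -2.046, 0.001]
contact_force: [0.4, 1.1, -0.4]
opening: 0.0421
grip_force: 0.0
```

```bash
python3 -m crank '[{"offset":[0,0,0.002],"twist":[0,0,0]},{"offset":[0,0,0.004],"twist":[0,0,0]},{"offset":[0,0,0.004],"twist":[0,0,0]}]'
```

```text
t: 6.4
tool_pos: [0.5405, -0.1839, 0.1463]
tool_rot: [-2.383, -2.046, 0.0]
contact_force: [0.7, 0.2, 0.6]
opening: 0.0421
grip_force: 0.0
```

```bash
python3 -m crank '[{"offset":[0,0,0.002],"twist":[0,0,0]},{"offset":[0,0,0.003],"twist":[0,0,0]},{"offset":[0,0,0.003],"twist":[0,0,0]}]'
python3 - <<'E'
from h import *
o=get_obs();im=get_image("wrist");print(o["t"])
cr=im[160:300,210:440];save(cv2.resize(cr,None,fx=3.4,fy=3.4,interpolation=cv2.INTER_CUBIC),"w4.png")
E
```

```text
t: 6.78
tool_pos: [0.5406, -0.184, 0.1435]
tool_rot: [-2.383, -2.047, 0.0]
contact_force: [0.3, -0.3, 0.2]
opening: 0.0417
grip_force: 0.0
6.775
```

View pics/w4.png

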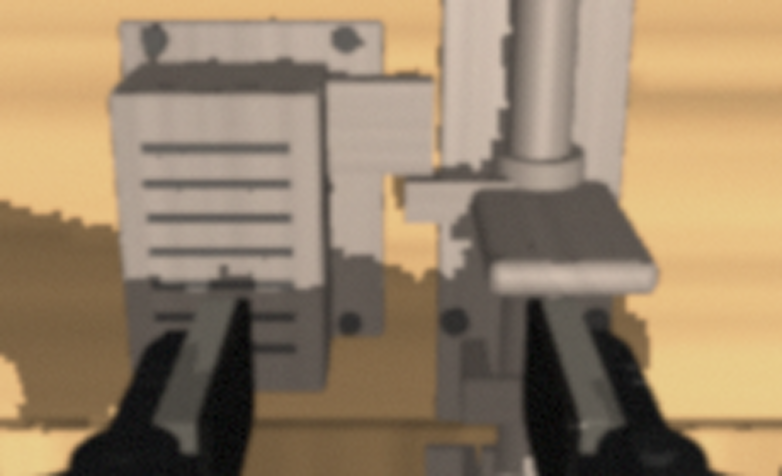

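The left tip (about (230,298)) is well inside the cap, which spans rows 90–388. The right tip is just short of the tab (front at row 290). There's no contact yet, so I'll keep going down.

```bash
python3 -m crank '[{"offset":[0,0,0.002],"twist":[0,0,0]},{"offset":[0,0,0.003],"twist":[0,0,0]},{"offset":[0,0,0.003],"twist":[0,0,0]}]'
```

```text
t: 7.2
tool_pos: [0.5413, -0.1847, 0.1419]
tool_rot: [2.382, 2.045, 0.0]
contact_force: [-1.3, -0.9, 4.4]
opening: 0.0421
grip_force: 2.1
```

```bash
python3 -m crank '[{"offset":[0,0,0.002],"twist":[0,0,0]},{"offset":[0,0,0.003],"twist":[0,0,0]},{"offset":[0,0,0.003],"twist":[0,0,0]}]'
```

```text
t: 7.58
tool_pos: [0.5406, -0.1844, 0.1374]
tool_rot: [2.383, 2.046, -0.001]
contact_force: [-0.1, -4.1, 1.6]
opening: 0.0417
grip_force: 1.6
```

```bash
python3 -m crank '[{"offset":[0,0,0.001],"twist":[0,0,0]},{"offset":[0,0,0.001],"twist":[0,0,0]}]'; python3 -m crank '[{"offset":[0,0,0.001],"twist":[0,0,0]},{"offset":[0,0,0.001],"twist":[0,0,0]}]'
```

```text
t: 7.82
tool_pos: [0.5407, -0.1844, 0.1366]
tool_rot: [2.383, 2.046, -0.001]
contact_force: [-0.2, -4.5, 1.9]
opening: 0.0415
grip_force: 2.1
t: 8.07
tool_pos: [0.5408, -0.1844, 0.1358]
tool_rot: [2.383, 2.046, -0.0]
contact_force: [-0.5, -4.6, 2.7]
opening: 0.042
grip_force: 2.5
```

Run:
```python
from h import *
o=get_obs();im=get_image("wrist");print(o["t"],o["contact_force"],o["wrist_torque"])
cr=im[160:300,210:440];a=cv2.resize(cr,None,fx=3.4,fy=3.4,interpolation=cv2.INTER_CUBIC);save(a,"w5.png")
im=get_image("scene");save(cv2.resize(im[150:290,120:320],None,fx=3.8,fy=3.8,interpolation=cv2.INTER_CUBIC),"s5.png")
```

```text
8.075 [-0.45571966 -4.58422466  2.71335271] [-0.87590003 -0.04307547 -0.1155468 ]
```

View pics/w5.png

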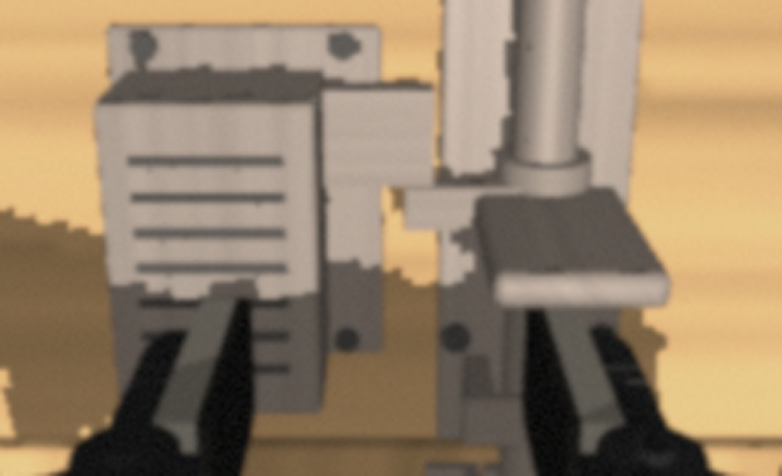

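View pics/s5.png

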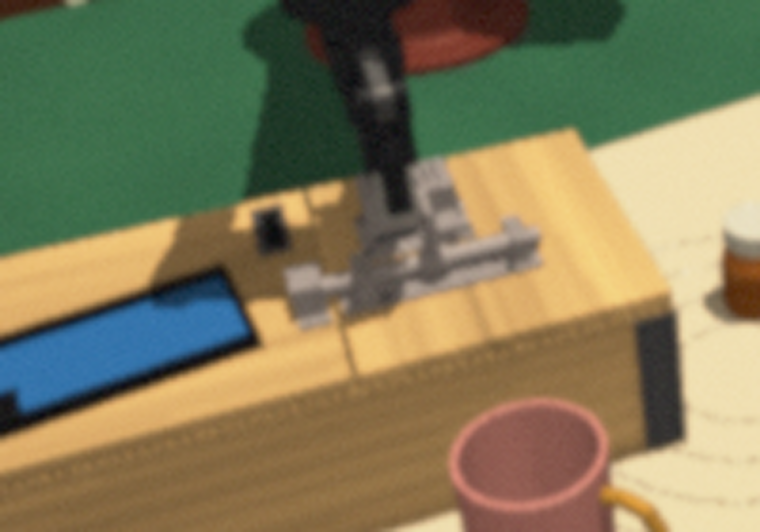

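The fy of −4.6 N suggests the right finger is leaning on the tab. I'll back off 2 mm and read the pure press force.

```bash
python3 -m crank '[{"offset":[-0.002,0,0],"twist":[0,0,0]},{"offset":[-0.002,0,0],"twist":[0,0,0]}]'; python3 -m crank '[{"offset":[0,0,0.001],"twist":[0,0,0]},{"offset":[0,0,0.001],"twist":[0,0,0]}]'
```

```text
t: 8.43
tool_pos: [0.5397, -0.1848, 0.1345]
tool_rot: [-2.381, -2.045, -0.0]
contact_force: [-0.3, -0.2, 0.2]
opening: 0.0421
grip_force: 0.0
t: 8.68
tool_pos: [0.5401, -0.1855, 0.134]
tool_rot: [-2.382, -2.046, 0.0]
contact_force: [-0.8, -0.7, -0.4]
opening: 0.0419
grip_force: 0.0
```

So that force came from the tab alone, and the catch isn't touched yet. The fingertips must be farther behind the TCP than I assumed. I'll back off 1 mm more and keep descending by feel.

```bash
python3 -m crank '[{"offset":[-0.001,0,0],"twist":[0,0,0]},{"offset":[-0.001,0,0.002],"twist":[0,0,0]},{"offset":[-0.001,0,0.004],"twist":[0,0,0]},{"offset":[-0.001,0,0.004],"twist":[0,0,0]}]'; python3 -c "
from station import *
o=get_obs();print(o['contact_force'])"
```

```text
t: 9.18
tool_pos: [0.54, -0.1869, 0.1303]
tool_rot: [-2.383, -2.046, 0.0]
contact_force: [0.4, 0.6, -0.0]
opening: 0.0421
grip_force: 0.0
[ 0.41455992  0.5833303  -0.02369111]
```

```bash
python3 -m crank '[{"offset":[0,0,0.002],"twist":[0,0,0]},{"offset":[0,0,0.003],"twist":[0,0,0]},{"offset":[0,0,0.003],"twist":[0,0,0]}]'
```

```text
t: 9.55
tool_pos: [0.5403, -0.187, 0.1277]
tool_rot: [2.383, 2.047, 0.0]
contact_force: [0.3, -0.2, -0.4]
opening: 0.0419
grip_force: 0.0
```

```bash
python3 -m crank '[{"offset":[0,0,0.002],"twist":[0,0,0]},{"offset":[0,0,0.002],"twist":[0,0,0]}]'
```

```text
t: 9.8
tool_pos: [0.5403, -0.187, 0.126]
tool_rot: [2.383, 2.046, 0.0]
contact_force: [-1.4, 0.2, 3.7]
opening: 0.0416
grip_force: 1.5
```

Contact with the catch comes at TCP z ≈ 0.1265. Now I'll press it through its 7 mm.

```bash
python3 -m crank '[{"offset":[0,0,0.002],"twist":[0,0,0]},{"offset":[0,0,0.004],"twist":[0,0,0]},{"offset":[0,0,0.004],"twist":[0,0,0]}]'; python3 -m crank '[{"offset":[0,0,0.001],"twist":[0,0,0]},{"offset":[0,0,0.001],"twist":[0,0,0]}]';python3 -m crank '[{"offset":[0,0,0.001],"twist":[0,0,0]},{"offset":[0,0,0.001],"twist":[0,0,0]}]'
```

```text
t: 10.18
tool_pos: [0.5403, -0.1871, 0.1218]
tool_rot: [2.383, 2.046, 0.0]
contact_force: [-1.5, 0.8, 5.9]
opening: 0.0418
grip_force: 2.6
t: 10.42
tool_pos: [0.5403, -0.1871, 0.121]
tool_rot: [2.383, 2.046, -0.0]
contact_force: [-1.7, 0.8, 5.7]
opening: 0.0416
grip_force: 2.8
t: 10.68
tool_pos: [0.5403, -0.1871, 0.1204]
tool_rot: [2.383, 2.047, -0.0]
contact_force: [-3.1, 1.0, 7.6]
opening: 0.0419
grip_force: 3.8
```

```bash
python3 -m crank '[{"offset":[0,0,0.001],"twist":[0,0,0]},{"offset":[0,0,0.001],"twist":[0,0,0]}]'; python3 -m crank '[{"offset":[0,0,0.001],"twist":[0,0,0]},{"offset":[0,0,0.001],"twist":[0,0,0]},{"offset":[0,0,0.001],"twist":[0,0,0]}]'
```

```text
t: 10.92
tool_pos: [0.5403, -0.1871, 0.1203]
tool_rot: [2.383, 2.047, -0.0]
contact_force: [-4.5, 2.8, 11.4]
opening: 0.0421
grip_force: 5.6
t: 11.3
tool_pos: [0.5404, -0.1872, 0.1202]
tool_rot: [2.383, 2.047, -0.001]
contact_force: [-6.8, 2.5, 14.8]
opening: 0.0418
grip_force: 7.4
```

The catch is on its stop (z stalls, 15 N). Now I'll slide along +y of the chest to push the tab.

```bash
python3 -m crank '[{"offset":[0.002,0,0],"twist":[0,0,0]},{"offset":[0.004,0,0],"twist":[0,0,0]},{"offset":[0.006,0,0],"twist":[0,0,0]},{"offset":[0.008,0,0],"twist":[0,0,0]},{"offset":[0.01,0,0],"twist":[0,0,0]}]'
```

```text
t: 11.92
tool_pos: [0.543, -0.1809, 0.1205]
tool_rot: [2.377, 2.041, -0.005]
contact_force: [-1.9, -8.5, 10.4]
opening: 0.0418
grip_force: 5.8
```

```bash
python3 -m crank '[{"offset":[0.002,0,0],"twist":[0,0,0]},{"offset":[0.004,0,0],"twist":[0,0,0]},{"offset":[0.006,0,0],"twist":[0,0,0]},{"offset":[0.008,0,0],"twist":[0,0,0]},{"offset":[0.01,0,0],"twist":[0,0,0]}]'; python3 -m crank '[{"offset":[0.002,0,0],"twist":[0,0,0]},{"offset":[0.004,0,0],"twist":[0,0,0]},{"offset":[0.006,0,0],"twist":[0,0,0]}]'
```

```text
t: 12.55
tool_pos: [0.5447, -0.1709, 0.1204]
tool_rot: [2.377, 2.041, -0.004]
contact_force: [-2.8, -7.3, 10.2]
opening: 0.0417
grip_force: 5.7
t: 12.92
tool_pos: [0.5456, -0.1649, 0.1204]
tool_rot: [2.377, 2.041, -0.004]
contact_force: [-2.8, -8.4, 9.9]
opening: 0.0423
grip_force: 5.6
```

```bash
python3 -m crank '[{"offset":[0.002,0,0],"twist":[0,0,0]},{"offset":[0.004,0,0],"twist":[0,0,0]},{"offset":[0.006,0,0],"twist":[0,0,0]},{"offset":[0.007,0,0],"twist":[0,0,0]}]'; python3 -m crank '[{"offset":[0.001,0,0],"twist":[0,0,0]},{"offset":[0.002,0,0],"twist":[0,0,0]},{"offset":[0.003,0,0],"twist":[0,0,0]}]'
```

```text
t: 13.42
tool_pos: [0.5465, -0.1588, 0.1205]
tool_rot: [2.376, 2.04, -0.006]
contact_force: [-3.5, -11.7, 9.3]
opening: 0.0419
grip_force: 7.7
t: 13.8
tool_pos: [0.5465, -0.1588, 0.1205]
tool_rot: [2.375, 2.036, -0.013]
contact_force: [-5.4, -21.0, 8.0]
opening: 0.042
grip_force: 11.8
```

```bash
python3 -m crank '[{"offset":[0.001,0,0],"twist":[0,0,0]},{"offset":[0.001,0,0],"twist":[0,0,0]}]'
python3 - <<'E'
from h import *
im=get_image("wrist")
cr=im[120:290,190:450];a=cv2.resize(cr,None,fx=3,fy=3,interpolation=cv2.INTER_CUBIC);save(a,"w6.png")
E
```

```text
t: 14.05
tool_pos: [0.5465, -0.1588, 0.1205]
tool_rot: [2.375, 2.034, -0.014]
contact_force: [-5.0, -22.5, 7.9]
opening: 0.0417
grip_force: 12.5
```

View pics/w6.png

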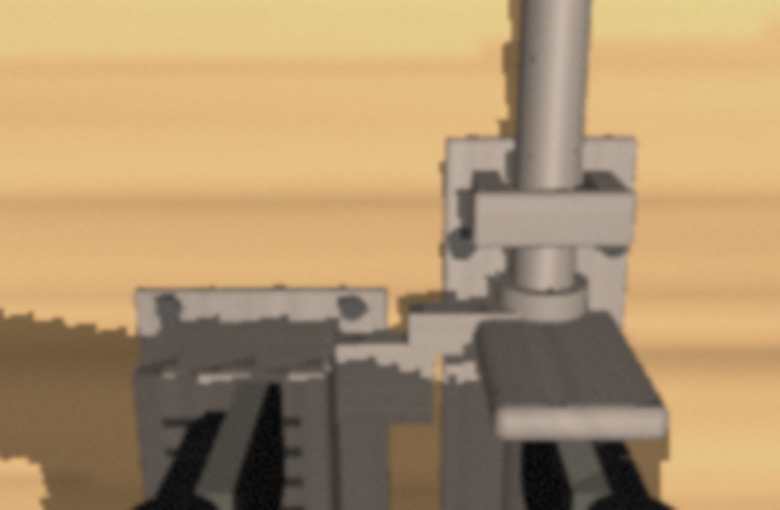

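The lug (rows 310–345) has passed the tongue (from row 342), so the bolt is on its stop with the catch still held. I'll lift with a slight push still on, then back off and rise.

```bash
python3 -m crank '[{"offset":[0,0,-0.004],"twist":[0,0,0]},{"offset":[-0.001,0,-0.008],"twist":[0,0,0]},{"offset":[-0.002,0,-0.012],"twist":[0,0,0]},{"offset":[-0.003,0,-0.015],"twist":[0,0,0]},{"offset":[-0.006,0,-0.015],"twist":[0,0,0]},{"offset":[-0.01,0,-0.015],"twist":[0,0,0]},{"offset":[-0.014,0,-0.015],"twist":[0,0,0]},{"offset":[-0.016,0,-0.015],"twist":[0,0,0]},{"offset":[-0.016,0,-0.015],"twist":[0,0,0]}]'
```

```text
t: 15.22
tool_pos: [0.5436, -0.1662, 0.1328]
tool_rot: [2.383, 2.047, 0.001]
contact_force: [-0.2, 0.3, 0.2]
opening: 0.0424
grip_force: 0.0
```

```bash
python3 -m crank '[{"offset":[0,0,-0.02],"twist":[0,0,0]},{"offset":[0,0,-0.05],"twist":[0,0,0]},{"offset":[0,0,-0.08],"twist":[0,0,0]},{"offset":[0,0,-0.1],"twist":[0,0,0]},{"offset":[0,0,-0.1],"twist":[0,0,0]},{"offset":[0,0,-0.1],"twist":[0,0,0]}]'
python3 - <<'E'
from h import *
im=get_image("wrist")
cr=im[60:260,200:450];save(cv2.resize(cr,None,fx=3,fy=3,interpolation=cv2.INTER_CUBIC),"w7.png")
E
```

```text
t: 15.98
tool_pos: [0.5429, -0.1659, 0.2315]
tool_rot: [-2.382, -2.046, 0.001]
contact_force: [-0.3, 0.3, -0.3]
opening: 0.042
grip_force: 0.0
```

View pics/w7.png

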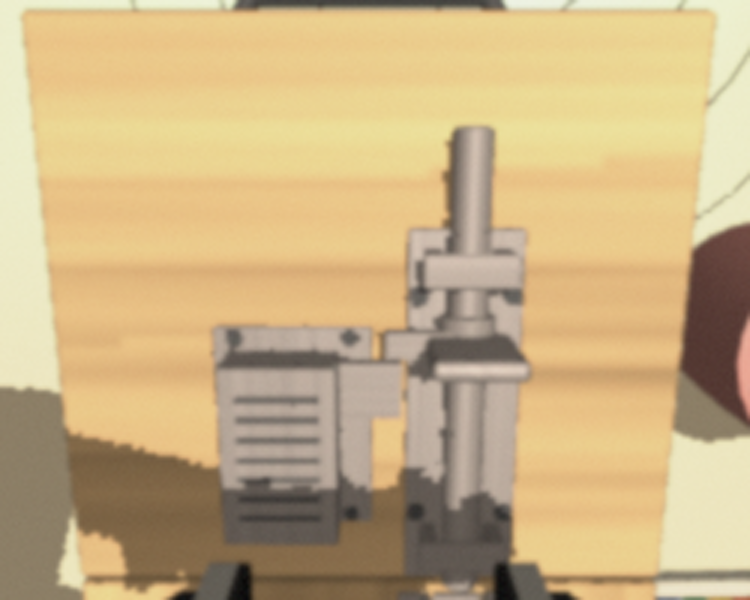

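The bolt is fully back, with its lug (rows 330–360) beyond the tongue (360–415). The catch is up and the robot is clear.

```bash
python3 -c "
from station import *
print(finish_job())"
```

```text
the job is handed in; nothing more can be done
None
```

I pushed the bolt back to its stop with the catch held down, then lifted both fingertips clear. The last picture shows the bolt back and the catch sprung up. The job is handed in at about 16 s of the 38 s allowed, but no verdict came back.

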